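# Swap the empty parts bin on the hook for the full one

## Robot

A 6-joint arm with a two-finger parallel gripper is mounted at the origin on a cart in front of the work surface, level with it; the furniture and walls round the work are solid. World frame = base frame: x ahead of the robot, y to its left, z up, the work surface at z = 0. Lengths are in m, angles in rad, forces in N, time in s.
With the tool pointing down it reaches from about 0.375 to 0.9 m from the base axis. Payload 3.1 kg.
Tool frame: the origin (TCP) lies between the finger pads; the fingertips stand 17 mm ahead of it and the grasp point (between the pads) lies 2 mm behind it; z points along the fingers, y is the line along which they close (so a half turn about z gives the same grasp; the last joint's range is limited). The gripper opens to 85 mm and grips with 20 to 120 N. Pads are 22 mm wide; open, the fingers measure 114 mm over their backs; the gripper's body (76 mm by 85 mm) begins 54 mm behind the grasp point. The pads swing forward as they close: fully open they stand 13 mm farther back than shut.
Start: joints at [-1.431, 0.527, 1.433, -0, 1.181, -0.178], TCP at [0.195, -0.594, 0.248] pointing down, gripper open.
Joint ranges: [-3.08, 3.08], [-0.75, 2.2], [0.22, 2.44], [-1.43, 4.57], [0, 2.65], [-2.85, 2.85]. Speed limits (rad/s): [2.79, 2.79, 3.14, 3.14, 3.14, 3.14].

## Interface

Orientations are given as a unit quaternion [x, y, z, w].
In Python, from station import sense, vision, order gives the robot as it stands.
- The arm moves only by the shell command python3 -m crank 'ROWS' [OPENING] [FORCE]. ROWS is JSON, a list of rows, each an object with "dp": the shift along the world's x, y, z in units of 30 mm (1.0 is 30 mm), a list of three; "angular": the turn, a rotation vector about the world's x, y, z in degrees, a list of three. In form: [{"dp": [dx, dy, dz], "angular": [ax, ay, az]}, ...]. A call has 1 to 20 rows; each row shifts and turns the commanded pose from where the row before left it; what a row does not reach is not made up. A row lasts 1/10 s, in which the tool goes at most 50 mm and 8.59 degrees, less where a joint would pass 70% of its speed; a pose out of reach is approached as far as the arm can. A call is refused whole if a number of a shift passes 1 or a number of a turn 8.59, either way. A call with a gripper value outside its range is refused whole. OPENING is the closure, from 0 (fully open) to 1 (shut), set as the call begins (- or left out, the last holds). The fingers move at their own pace and stop on an object; FORCE is the grip in N (left out, the last holds). Time passes only in rows, so rows that do not move let the fingers close. It gives the time, the measured TCP pose, the force, the opening and the grip force at its end, in the units of the state.
- sense(): the state, without advancing time (a new reading comes with each control period).
- vision.snapshot(name): name is "side" or "top"; returns a dict with "image" (480x640x3 uint8, blue, green, red), "range_z" (480x640 float32, m along the optical axis (not along the pixel's ray), 0 where there is no reading), "mtx" (3x3 intrinsics, pixels), "pose" (4x4, takes a point from camera to world coordinates). Camera axes: x right, y down, z forward; pixel columns grow to the right and rows downward; lengths in m; the calibration is good to about 2 mm. A picture is of the moment at which its call begins.
- order.sign_off(): hands the job in; it is judged then, once.
The state is a dict: "t": time; "q": joint angles; "qd": joint speeds; "tau": joint torques, N m; "tcp_pos": TCP position; "tool_rot": TCP orientation; "force": force on the tool from outside, world axes, zero at the start; "ft_torque": the same for the moment, N m; "finger_gap": opening from 0.0 (shut) to 1.0 (fully open); "gripper_force": force on a finger pad.
Only numpy, scipy, OpenCV 4.12 (cv2) and the standard library are available. Lean on these libraries where they do the work, as an engineer would, in place of code of your own. Each camera call takes 0.05 s, during which the arm holds its last target. There are 200 camera calls.

## Task

First take the empty red bin off the hook of the stand and set it down flat inside the yellow return tray; then hang the full blue bin on that hook by the middle of its handle, with the fan and battery still inside it. Set the bins down rather than dropping them, keep the blue bin upright, let go of both with the blue one hanging still, and leave the bottle, solder spool and pliers where they are.

Things in the scene. Friction and masses are not known exactly. Their poses are not given: they have to be found in the camera images.
- empty_bin: Empty red bin, hanging on the hook at the start, its y across the hook rod. Open-topped, 70 (x) x 110 (y) x 45 mm, walls 3 mm, 0.22 kg +-40%. A rigid fixed bail handle stands over its middle in its y-z plane (half a turn about z gives the same bin); overall 126 mm along y, 125 mm high. Origin: centre of its underside; z up.
- full_bin: Full blue bin, the same shape and handle as the red bin, standing on the bench at the start with a fan and a battery lying loose in it (under 0.15 kg in all). Origin: centre of its underside; x its 70 mm side, y its 110 mm side and the handle's direction, z up.
- empty_bin_bail (a point): Centre of the small peak in the middle of the red bin's black handle bar (round, 9 mm thick), 120 mm above its underside. Beside it, from 12 to 45 mm along +y and -y, the bar is straight and level, its centre line 8 mm below this point: pinch it there across its thickness (along the bin's x), about 28 mm from the peak, so that the hook stays free. Bar uprights at y = +-57.5 mm.
- full_bin_bail (a point): The same point of the blue bin's handle: centre of the peak in the middle of the bar, 120 mm above its underside; the level parts to pinch run from 12 to 45 mm either side, 8 mm lower.
- hook_stand: Fixed hook stand. Origin on the bench below the hook's seat; x from seat to post, z up. Base plate 140 x 100 x 12 mm (x -20 to 120). Post 12 mm thick at x = 85, 234 mm high. From it an 8 mm rod slopes down to x = -2.5 (axis 203.5 mm high) and rises to the tip at x = -22.5 mm, a red ball 11 mm across, its top 235 mm high. The hook opens toward -x.
- hook_seat (a point): Where the centre of a hung bin's handle peak rests: 215 mm above the bench, over the stand's origin (underside of the bin 95 mm up, its y across the rod). To pass the tip the peak must be 35 to 45 mm above this point (above 55 mm the rim strikes the rod from below) and move along the stand's x; 45 mm toward -x it is clear of the tip.
- return_tray: Fixed shallow yellow tray, outside 110 (x) x 160 (y) x 14 mm high, walls and floor 4 mm: inside 102 x 152 mm, so a bin fits with its y along the tray's y, either way round. Origin: centre of its underside, on the bench; z up.
- fan: Small black fan, 50 x 50 x 15 mm, loose in the full bin. Origin at the centre of its underside.
- battery: Block battery, 26 x 47 x 17 mm, loose in the full bin. Origin at the centre of its underside.
- bottle: White plastic bottle with a red tip, 62 mm across, 158 mm tall, standing loose on the bench. Origin at the centre of its underside. A bystander.
- spool: Solder spool with blue flanges, 56 mm across, 45 mm tall, standing loose. Origin at the centre of its underside. A bystander.
- pliers: Long-nose pliers with blue grips, 66 x 147 x 15 mm, lying loose. Origin at the centre of the underside. A bystander.
- tape: Roll of black insulating tape, 60 x 60 x 18 mm, fixed to the bench. Origin at the centre of its underside. A bystander.
- caliper: Caliper, 66 x 206 x 16 mm, fixed to the bench. Origin at the centre of its underside. A bystander.
Not all that is in view belongs to the job. There is more than one size of the empty_bin; the job needs the larger.

How it is judged:
By the outcome, as a careful person would: the job done as asked, in the order asked, and still so for the second after the job is handed in, with the robot touching nothing.
It also fails if it takes over 66 s, if anything falls off the work surface, if the arm or the gripper's body presses on something with over 40 N, if the wrist force passes 120 N, or if a joint passes its speed limit or range.

## Working session

There is one attempt and no reset: what is moved stays moved. The work goes in short steps, Python scripts to look and compute and a shell command to move; the robot and the scene stay as the last step left them, time stands still between calls to the robot, and variables do not carry over. Pictures are saved under pics/ and viewed, at most 10 in all, crops included, and the job is handed in when it is done.

```bash
mkdir -p pics
cat > h.py <<'E'
import numpy as np,cv2
from station import sense,vision,order
def snap(n):
    s=vision.snapshot(n); np.savez('last_%s.npz'%n,**{k:np.asarray(v) for k,v in s.items()}); return s
def load(n): return dict(np.load('last_%s.npz'%n))
def pts(s):
    z=s['range_z']; K=s['mtx']; v,u=np.mgrid[:480,:640]
    P=np.stack([(u-K[0,2])/K[0,0]*z,(v-K[1,2])/K[1,1]*z,z],-1)
    W=P@s['pose'][:3,:3].T+s['pose'][:3,3]; W[z==0]=np.nan; return W
E
python3 - <<'E'
from h import *
for n in('top','side'):
    s=snap(n); cv2.imwrite(f'pics/{n}0.png',s['image']); print(n,s['pose'].round(3).tolist(),s['mtx'].round(1).tolist())
print(sense())
E
```

```text
top [[0.153, -0.968, 0.2, 0.344], [-0.988, -0.151, 0.028, 0.139], [0.003, -0.202, -0.979, 1.1], [0.0, 0.0, 0.0, 1.0]] [[436.2, 0.0, 319.2], [0.0, 436.2, 239.9], [0.0, 0.0, 1.0]]
side [[-0.821, -0.381, 0.426, -0.082], [-0.572, 0.55, -0.609, 1.032], [-0.002, -0.743, -0.669, 1.097], [0.0, 0.0, 0.0, 1.0]] [[554.0, 0.0, 331.1], [0.0, 554.0, 244.4], [0.0, 0.0, 1.0]]
{'t': 0.1, 'q': array([-1.43148164e+00,  5.28359429e-01,  1.43373989e+00, -4.12688166e-06,
        1.18141129e+00, -1.78501572e-01]), 'qd': array([ 0.00145423, -0.00155214, -0.004091  ,  0.00199979, -0.00130005,
       -0.0013314 ]), 'tau': array([-2.46665440e-04, -4.43305743e+01, -1.78586107e+01, -1.79204094e-04,
        3.90337809e-03, -3.83554863e-06]), 'tcp_pos': array([ 0.19525017, -0.59309293,  0.24745081]), 'tool_rot': array([ 9.87400071e-01,  1.58240892e-01,  1.68805965e-05, -9.58830266e-04]), 'force': array([-0.43308582, -0.23772665,  0.48399844]), 'ft_torque': array([ 0.01084152, -0.03183645, -0.01355191]), 'gripper_force': 0.0, 'finger_gap': 0.9985606368781115}
```

View pics/top0.png

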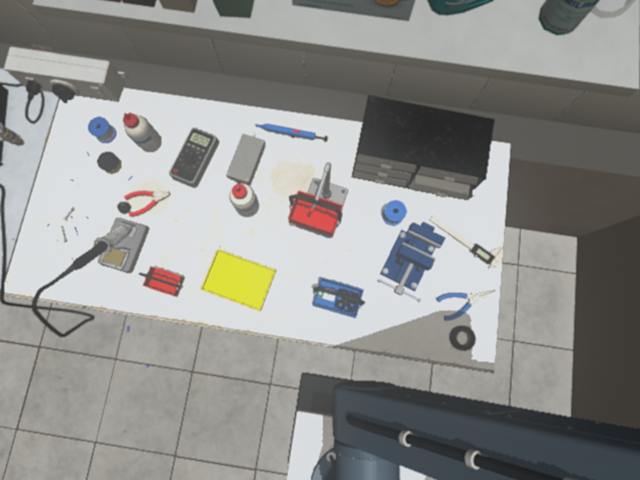

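View pics/side0.png

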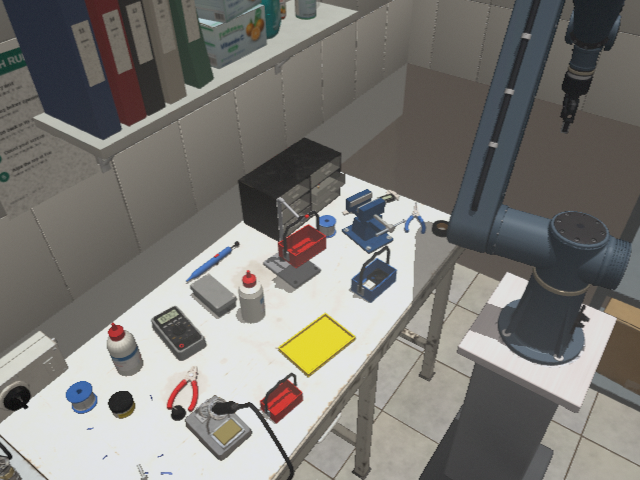

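The top view shows two red bins: one hanging on the hook at (316,213) and a smaller one on the bench at (163,280). The hanging one matches the description: it is larger and on the hook. The tray is at (239,280), the blue bin at (338,296), and the stand's post at (326,175). The white bottle at (242,197) stands near the stand.

Run:
```python
from h import *
def rect(P):
    r=cv2.minAreaRect((P[:,:2]*1000).astype(np.float32)); return [np.round(x,1) for x in (r[0][0],r[0][1],r[1][0],r[1][1],r[2])]
for n in('top','side'):
    s=load(n);W=pts(s);hsv=cv2.cvtColor(s['image'],cv2.COLOR_BGR2HSV);H,S,V=cv2.split(hsv)
    red=((H<8)|(H>172))&(S>150)&(V>60); yel=(abs(H.astype(int)-29)<6)&(S>150); blue=(abs(H.astype(int)-112)<14)&(S>90)&(V>40)
    for nm,m in(('red',red),('yel',yel),('blue',blue)):
        c,l,st,ce=cv2.connectedComponentsWithStats(m.astype(np.uint8))
        for i in range(1,c):
            if st[i,4]<150: continue
            P=W[l==i];P=P[~np.isnan(P[:,0])]
            if len(P)<50: continue
            zt=np.percentile(P[:,2],97)
            T=P[P[:,2]>zt-.012]
            print(n,nm,ce[i].round(),st[i,4],'z',np.percentile(P[:,2],[3,97]).round(3),'rect',rect(P),'toprect',rect(T))
s=load('top')
a=cv2.resize(s['image'][150:330,130:380],None,fx=3.2,fy=3.2,interpolation=cv2.INTER_CUBIC)
cv2.imwrite('pics/crop1.png',a)
a=load('side')['image'][180:310,260:410]
cv2.imwrite('pics/crop2.png',cv2.resize(a,None,fx=4.6,fy=4.6,interpolation=cv2.INTER_CUBIC)[:600])
```

```text
top red [314. 218.] 577 z [0.094 0.142] rect [np.float64(594.7), np.float64(189.7), np.float64(98.4), np.float64(46.4), np.float64(79.1)] toprect [np.float64(578.3), np.float64(189.1), np.float64(88.6), np.float64(13.6), np.float64(80.5)]
top yel [238. 280.] 2577 z [0.    0.013] rect [np.float64(436.0), np.float64(355.0), np.float64(155.9), np.float64(105.1), np.float64(79.1)] toprect [np.float64(435.8), np.float64(355.0), np.float64(155.9), np.float64(105.0), np.float64(79.0)]
top blue [ 98. 126.] 287 z [0.041 0.049] rect [np.float64(769.3), np.float64(785.4), np.float64(51.5), np.float64(49.2), np.float64(54.4)] toprect [np.float64(769.3), np.float64(785.4), np.float64(51.5), np.float64(49.2), np.float64(54.4)]
top blue [287. 131.] 285 z [0.011 0.024] rect [np.float64(847.1), np.float64(306.7), np.float64(160.5), np.float64(14.4), np.float64(87.1)] toprect [np.float64(847.1), np.float64(306.7), np.float64(160.5), np.float64(14.4), np.float64(87.1)]
top blue [395. 212.] 370 z [0.004 0.049] rect [np.float64(663.1), np.float64(-6.7), np.float64(50.4), np.float64(51.0), np.float64(7.3)
[... 2540 characters left out ...]
z [0.005 0.014] rect [np.float64(545.6), np.float64(-55.5), np.float64(98.6), np.float64(145.0), np.float64(76.0)] toprect [np.float64(545.6), np.float64(-55.5), np.float64(98.6), np.float64(145.0), np.float64(76.0)]
side blue [210. 263.] 272 z [0.007 0.021] rect [np.float64(845.3), np.float64(307.0), np.float64(160.2), np.float64(27.1), np.float64(82.8)] toprect [np.float64(844.5), np.float64(307.1), np.float64(160.4), np.float64(21.9), np.float64(85.8)]
side blue [ 79. 392.] 432 z [0.037 0.047] rect [np.float64(768.8), np.float64(785.2), np.float64(53.8), np.float64(55.9), np.float64(83.9)] toprect [np.float64(768.8), np.float64(785.2), np.float64(53.8), np.float64(55.9), np.float64(83.9)]
```

View pics/crop1.png

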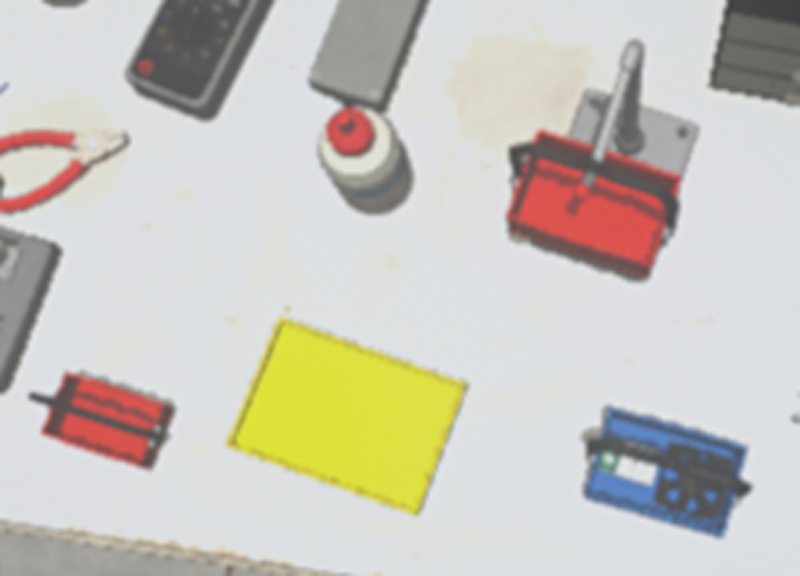

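View pics/crop2.png

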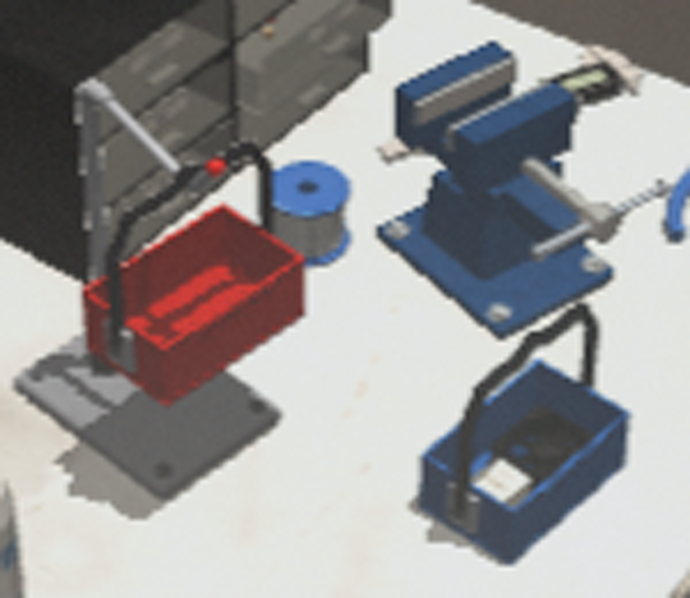

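The crops confirm that the red bin hanging on the rod is the target; in the side crop its handle lies behind the red ball at (215,167). The small red bin stands on the bench. Next I measure the two handle bars, the ball, the post and the tray.

Run:
```python
from h import *
def line(P):
    c=P[:,:2].mean(0);u=np.linalg.svd(P[:,:2]-c)[2][0];u=u*np.sign(u[1]);t=(P[:,:2]-c)@u
    return c,u,t
for n in('top','side'):
    s=load(n);W=pts(s);V=s['image'].max(2)
    for nm,cx,zr in(('red',(.59,.19),.215),('blue',(.433,.10),.120)):
        m=(np.hypot(W[...,0]-cx[0],W[...,1]-cx[1])<.1)&(abs(W[...,2]-zr+.004)<.02)&(V<(95))
        P=W[m]; c,u,t=line(P); mid=(t.min()+t.max())/2
        res=(P[:,:2]-c)@np.array([-u[1],u[0]])
        print(n,nm,len(P),'mid',(c+mid*u).round(4),'c',c.round(4),'len',np.ptp(t).round(4),'yaw of y axis',np.degrees(np.arctan2(u[1],u[0])).round(1),'res',res.std().round(4),'zmed/max',np.percentile(P[:,2],[10,50,98]).round(3))
    # rod / post: gray points high near stand
    hsv=cv2.cvtColor(s['image'],cv2.COLOR_BGR2HSV)
    m=(np.hypot(W[...,0]-.63,W[...,1]-.2)<.12)&(W[...,2]>.200)&(hsv[...,1]<60)&(V>100)
    P=W[m]; c,u,t=line(P); print(n,'rod',len(P),c.round(4),'dir',np.degrees(np.arctan2(u[1],u[0])).round(1),'ends',(c+t.min()*u).round(3),(c+t.max()*u).round(3))
    m=(np.hypot(W[...,0]-.59,W[...,1]-.2)<.12)&(W[...,2]>.212)&(hsv[...,1]>150)&((hsv[...,0]<8)|(hsv[...,0]>172))
    print(n,'ball',m.sum(),W[m].mean(0).round(4) if m.any() else '')
    m=(np.hypot(W[...,0]-.6,W[...,1]-.2)<.2)&(abs(W[...,2]-.012)<.004)&(hsv[...,1]<60)&(V<205)
    if m.sum()>50: print(n,'base',m.sum(),cv2.minAreaRect((W[m][:,:2]*1000).astype(np.float32)))
    if n=='top':
      y=(abs(hsv[...,0].astype(int)-29)<6)&(hsv[...,1]>150); print('yellow px ok')
      m=(W[...,2]>.05)&(np.hypot(W[...,0]-.63,W[...,1]-.34)<.1); print('bottle',W[m].mean(0), W[m].max(0))
```

```text
top red 146 mid [0.6051 0.186 ] c [0.6044 0.1818] len 0.114 yaw of y axis 80.3 res 0.0018 zmed/max [0.204 0.211 0.221]
top blue 142 mid [0.4291 0.1048] c [0.4284 0.0997] len 0.1161 yaw of y axis 82.8 res 0.0022 zmed/max [0.108 0.116 0.125]
top rod 2483 [0.7205 0.1983] dir 83.2 ends [0.71  0.115] [0.731 0.283]
top ball 13 [0.5822 0.1899 0.2338]
top base 553 ((580.582763671875, 186.7604522705078), (337.4598388671875, 383.2215270996094), 16.08742904663086)
yellow px ok
bottle [0.68452446 0.34605866 0.42023348] [0.7298701  0.40007834 0.58584312]
side red 160 mid [0.6356 0.1836] c [0.6202 0.1899] len 0.1037 yaw of y axis 157.8 res 0.0296 zmed/max [0.195 0.207 0.223]
side blue 102 mid [0.4256 0.1082] c [0.4262 0.1127] len 0.1096 yaw of y axis 82.4 res 0.0025 zmed/max [0.102 0.113 0.123]
side rod 934 [0.7118 0.2   ] dir 83.0 ends [0.701 0.112] [0.723 0.287]
side ball 10 [0.5804 0.191  0.2302]
side base 812 ((626.553955078125, 172.7613983154297), (390.2408447265625, 322.6568603515625), 49.07855224609375)
```

Run:
```python
from h import *
for n in('top','side'):
    s=load(n);W=pts(s);V=s['image'].max(2);hsv=cv2.cvtColor(s['image'],cv2.COLOR_BGR2HSV)
    m=(np.hypot(W[...,0]-.64,W[...,1]-.2)<.1)&(W[...,2]>.206)&(W[...,2]<.26)&(hsv[...,1]<60)&(V>100)
    P=W[m];o=np.argsort(P[:,0]);P=P[o];print(n,'rod',len(P));print(P[::max(1,len(P)//12)].round(3).tolist())
    # rim points of each bin (height band), as colour
    hh=hsv[...,0].astype(int)
    for nm,cx,z0,m0 in(('red',(.6,.19),.140,((hh<8)|(hh>172))&(hsv[...,1]>120)),('blue',(.43,.105),.045,(abs(hh-112)<14)&(hsv[...,1]>90))):
        m=m0&(np.hypot(W[...,0]-cx[0],W[...,1]-cx[1])<.1)&(abs(W[...,2]-z0)<.006)
        r=cv2.minAreaRect((W[m][:,:2]*1000).astype(np.float32)) if m.sum()>5 else None
        print(n,nm,'rim',m.sum(),r)
    # peak: highest dark points
    for nm,cx,zt in(('red',(.605,.186),.222),('blue',(.429,.105),.125)):
        m=(np.hypot(W[...,0]-cx[0],W[...,1]-cx[1])<.03)&(abs(W[...,2]-zt)<.005)&(V<110)
        print(n,nm,'peak',m.sum(),W[m].mean(0).round(4),np.ptp(W[m],axis=0).round(3))
    m=(np.hypot(W[...,0]-.66,W[...,1]-.34)<.07)&(W[...,2]>.03)&(W[...,2]<.2); print('bottle',m.sum(),np.nanpercentile(W[m],[2,98],axis=0).round(3).tolist())
    m=(W[...,1]>-.25)&(W[...,1]<.6)&(W[...,2]>.25)&(W[...,2]<1)&(W[...,0]>.5); print('high',m.sum(),W[m].min(0) if m.any() else '')
    m=(abs(W[...,1]-.19)<.15)&(W[...,2]>.26)&(W[...,0]>.3)&(W[...,0]<.9); print('above',np.nanpercentile(W[m],[0,5,50],axis=0).round(3).tolist() if m.any() else '')
```

```text
top rod 198
[[0.59, 0.186, 0.226], [0.601, 0.183, 0.212], [0.615, 0.228, 0.21], [0.621, 0.182, 0.214], [0.631, 0.181, 0.218], [0.639, 0.18, 0.222], [0.648, 0.178, 0.223], [0.656, 0.179, 0.225], [0.664, 0.176, 0.228], [0.671, 0.175, 0.234], [0.677, 0.174, 0.231], [0.683, 0.177, 0.231], [0.689, 0.165, 0.225]]
top red rim 139 ((604.902587890625, 186.0823974609375), (107.5159683227539, 69.088623046875), 80.12826538085938)
top blue rim 89 ((427.8770751953125, 103.71258544921875), (107.48348236083984, 68.3016128540039), 82.77802276611328)
top red peak 10 [0.6046 0.1856 0.2197] [0.005 0.009 0.005]
top blue peak 25 [0.4298 0.1046 0.1225] [0.008 0.033 0.007]
bottle 834 [[0.6, 0.339, 0.032], [0.717, 0.396, 0.147]]
high 36076 [ 0.7115373  -0.24987388  0.25000133]
above [[0.712, 0.04, 0.562], [0.714, 0.051, 0.569], [0.738, 0.168, 0.583]]
side rod 92
[[0.594, 0.146, 0.213], [0.61, 0.229, 0.212], [0.621, 0.181, 0.214], [0.628, 0.182, 0.215], [0.633, 0.175, 0.211], [0.641, 0.181, 0.221], [0.648, 0.176, 0.222], [0.653, 0.181, 0.226], [0.659, 0.179, 0.221], [0.665, 0.175, 0.222], [0.67, 0.176, 0.231], [0.676, 0.168, 0.23], [0.682, 0.174, 0.225], [0.692, 0.17, 0.221]]
side red rim 126 ((601.6931762695312, 186.30691528320312), (112.25404357910156, 74.96847534179688), 79.3804702758789)
side blue rim 81 ((424.6241760253906, 104.55715942382812), (109.092529296875, 73.19599151611328), 82.65861511230469)
side red peak 7 [0.5876 0.1906 0.2201] [0.016 0.009 0.006]
side blue peak 8 [0.4241 0.1054 0.1221] [0.007 0.008 0.004]
bottle 710 [[0.597, 0.351, 0.033], [0.713, 0.401, 0.15]]
high 53382 [ 0.70485892 -0.24991574  0.25000072]
above [[0.706, 0.04, 0.559], [0.712, 0.058, 0.569], [0.76, 0.214, 0.624]]
```

```bash
python3 -m crank '[{"dp":[0.51,1,0.07],"angular":[0,0,2.3]},{"dp":[0.51,1,0.07],"angular":[0,0,2.3]},{"dp":[0.51,1,0.07],"angular":[0,0,2.3]},{"dp":[0.51,1,0.07],"angular":[0,0,2.3]},{"dp":[0.51,1,0.07],"angular":[0,0,2.3]},{"dp":[0.51,1,0.07],"angular":[0,0,2.3]},{"dp":[0.51,1,0.07],"angular":[0,0,2.3]},{"dp":[0.51,1,0.07],"angular":[0,0,2.3]},{"dp":[0.51,1,0.07],"angular":[0,0,2.3]},{"dp":[0.51,1,0.07],"angular":[0,0,2.3]},{"dp":[0.51,1,0.07],"angular":[0,0,2.3]},{"dp":[0.51,1,0.07],"angular":[0,0,2.3]},{"dp":[0.51,1,0.07],"angular":[0,0,2.3]},{"dp":[0.51,1,0.07],"angular":[0,0,2.3]},{"dp":[0.51,1,0.07],"angular":[0,0,2.3]},{"dp":[0.51,1,0.07],"angular":[0,0,2.3]},{"dp":[0.51,1,0.07],"angular":[0,0,2.3]},{"dp":[0.51,1,0.07],"angular":[0,0,2.3]},{"dp":[0.51,1,0.07],"angular":[0,0,2.3]},{"dp":[0.51,1,0.07],"angular":[0,0,2.3]}]' 0.3 60; python3 -m crank '[{"dp":[0.51,1,0.07],"angular":[0,0,2.3]},{"dp":[0.51,1,0.07],"angular":[0,0,2.3]},{"dp":[0.51,1,0.07],"angular":[0,0,2.3]},{"dp":[0.51,1,0.07],"angular":[0,0,2.3]},{"dp":[0.51,1,0.07],"angular":[0,0,2.3]},{"dp":[0.51,1,0.07],"angular":[0,0,2.3]},{"dp":[0.51,1,0.07],"angular":[0,0,2.3]},{"dp":[0,0,0],"angular":[0,0,0]},{"dp":[0,0,0],"angular":[0,0,0]}]'
cat >> h.py <<'E'
from scipy.spatial.transform import Rotation as R
def st():
    s=sense();M=R.from_quat(s['tool_rot']).as_matrix()
    print('t',round(s['t'],2),'tcp',s['tcp_pos'].round(4),'yaw(tool y)',np.degrees(np.arctan2(M[1,1],M[0,1])).round(1),'z',M[:,2].round(3),'F',s['force'].round(1),'T',s['ft_torque'].round(2),'gap',round(s['finger_gap'],3),'gf',round(s['gripper_force'],1),'q',s['q'].round(2)); return s
E
python3 -c "
from h import *
st()"
```

```text
t: 2.1
tcp_pos: [0.5015, 0.0078, 0.2901]
tool_rot: [0.847, 0.532, -0.0, -0.0]
force: [-0.3, -0.7, -0.8]
finger_gap: 0.699
gripper_force: 0.0
t: 3.0
tcp_pos: [0.6079, 0.2168, 0.3041]
tool_rot: [0.764, 0.645, -0.001, -0.0]
force: [-0.7, 0.7, 0.4]
finger_gap: 0.7
gripper_force: 0.0
t 3.0 tcp [0.6079 0.2168 0.3041] yaw(tool y) -9.6 z [-0.002 -0.001 -1.   ] F [-0.7  0.7  0.4] T [ 0.07 -0.01  0.01] gap 0.7 gf 0.0 q [ 0.17  0.5   1.31 -0.    1.33  0.34]
```

```bash
python3 -m crank '[{"dp":[0.03,-0.1,-0.6],"angular":[0,0,0]},{"dp":[0,0,-0.9],"angular":[0,0,0]},{"dp":[0,0,-0.9],"angular":[0,0,0]},{"dp":[0,0,-0.6],"angular":[0,0,0]},{"dp":[0,0,-0.3],"angular":[0,0,0]},{"dp":[0,0,0],"angular":[0,0,0]}]' && python3 -c "
from h import *
st();s=snap('top');cv2.imwrite('pics/t1.png',cv2.resize(s['image'][130:300,210:410],None,fx=3.5,fy=3.5))"; python3 -m crank '[{"dp":[0,0,0],"angular":[0,0,0]},{"dp":[0,0,0],"angular":[0,0,0]},{"dp":[0,0,0],"angular":[0,0,0]},{"dp":[0,0,0],"angular":[0,0,0]},{"dp":[0,0,0],"angular":[0,0,0]},{"dp":[0,0,0],"angular":[0,0,0]}]' 1 80;  python3 -c "
from h import *
st()"
```

```text
t: 3.6
tcp_pos: [0.6081, 0.2122, 0.2046]
tool_rot: [0.765, 0.644, -0.002, -0.001]
force: [0.5, 0.8, -0.0]
finger_gap: 0.701
gripper_force: 0.0
t 3.6 tcp [0.6081 0.2122 0.2046] yaw(tool y) -9.8 z [-0.004 -0.001 -1.   ] F [ 0.5  0.8 -0. ] T [ 0.05 -0.01  0.03] gap 0.701 gf 0.0 q [ 0.16  0.6   1.42 -0.    1.12  0.33]
t: 4.25
tcp_pos: [0.6098, 0.2135, 0.2068]
tool_rot: [0.764, 0.645, 0.001, 0.0]
force: [-0.1, -0.1, 3.2]
finger_gap: 0.071
gripper_force: 78.2
t 4.25 tcp [0.6098 0.2135 0.2068] yaw(tool y) -9.7 z [ 0.002  0.    -1.   ] F [-0.1 -0.1  3.2] T [-0.07  0.   -0.02] gap 0.071 gf 78.2 q [ 0.16  0.6   1.42 -0.    1.12  0.33]
```

```bash
python3 -m crank '[{"dp":[0,0,0.3],"angular":[0,0,0]},{"dp":[0,0,0.4],"angular":[0,0,0]},{"dp":[0,0,0.4],"angular":[0,0,0]},{"dp":[0,0,0.2],"angular":[0,0,0]},{"dp":[0,0,0],"angular":[0,0,0]},{"dp":[0,0,0],"angular":[0,0,0]}]';  python3 -c "
from h import *
st();s=snap('side');cv2.imwrite('pics/s1.png',cv2.resize(s['image'][150:320,240:420],None,fx=3.5,fy=3.5))"
```

```text
t: 4.85
tcp_pos: [0.6091, 0.2133, 0.2451]
tool_rot: [0.764, 0.645, -0.0, -0.0]
force: [-0.2, 0.0, -1.9]
finger_gap: 0.074
gripper_force: 78.2
t 4.85 tcp [0.6091 0.2133 0.2451] yaw(tool y) -9.7 z [-0.  0. -1.] F [-0.2  0.  -1.9] T [ 0.06  0.05 -0.04] gap 0.074 gf 78.2 q [0.16 0.56 1.38 0.   1.2  0.33]
```

View pics/s1.png

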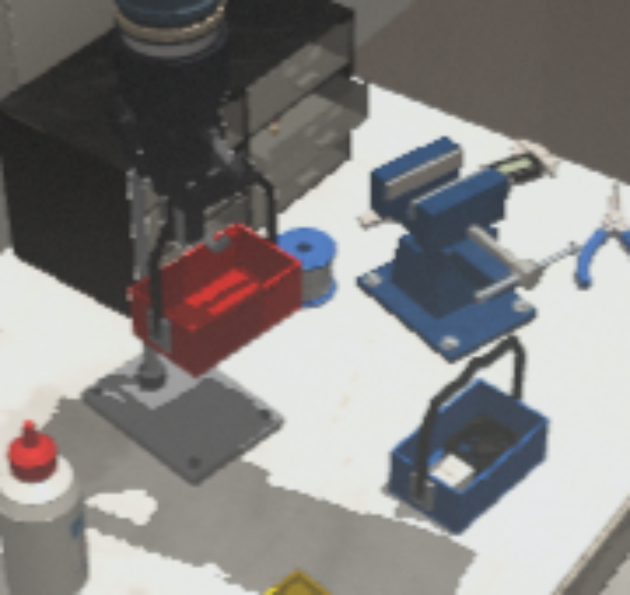

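The bin is level in the grip and off the seat. Now I take it out along the stand's -x and over the tray.

```bash
python3 -m crank '[{"dp":[-0.3,0.05,0],"angular":[0,0,0]},{"dp":[-0.6,0.1,0],"angular":[0,0,0]},{"dp":[-0.6,0.1,0],"angular":[0,0,0]},{"dp":[-0.6,0.1,0],"angular":[0,0,0]},{"dp":[-0.7,0.4,0],"angular":[0,0,0]},{"dp":[-0.6,0.7,-0.2],"angular":[0,0,-0.2]},{"dp":[-0.6,0.8,-0.4],"angular":[0,0,-0.2]},{"dp":[-0.5,0.8,-0.4],"angular":[0,0,-0.2]},{"dp":[-0.5,0.9,-0.4],"angular":[0,0,-0.2]},{"dp":[-0.4,0.9,-0.4],"angular":[0,0,-0.1]},{"dp":[-0.2,0.7,-0.4],"angular":[0,0,0]},{"dp":[-0.1,0.3,-0.4],"angular":[0,0,0]},{"dp":[0,0,-0.3],"angular":[0,0,0]},{"dp":[0,0,0],"angular":[0,0,0]},{"dp":[0,0,0],"angular":[0,0,0]},{"dp":[0,0,0],"angular":[0,0,0]}]';  python3 - <<'E'
from h import *
st()
for n in('top','side'):
    s=snap(n);W=pts(s);hsv=cv2.cvtColor(s['image'],cv2.COLOR_BGR2HSV);hh=hsv[...,0].astype(int)
    m=((hh<8)|(hh>172))&(hsv[...,1]>120)&(np.hypot(W[...,0]-.44,W[...,1]-.36)<.1)
    zt=np.percentile(W[m][:,2],97); P=W[m&(W[...,2]>zt-.008)]; print(n,'rim z',zt,cv2.minAreaRect((P[:,:2]*1000).astype(np.float32)))
    c,l,stt,ce=cv2.connectedComponentsWithStats(m.astype(np.uint8))
    y=(abs(hh-29)<6)&(hsv[...,1]>150); print(y.sum())
E
```

```text
t: 6.5
tcp_pos: [0.4392, 0.3881, 0.1586]
tool_rot: [0.77, 0.638, 0.0, 0.0]
force: [-0.1, -0.2, -0.9]
finger_gap: 0.07
gripper_force: 78.1
t 6.5 tcp [0.4392 0.3881 0.1586] yaw(tool y) -10.7 z [ 0.001  0.    -1.   ] F [-0.1 -0.2 -0.9] T [ 0.1  -0.03  0.03] gap 0.07 gf 78.1 q [ 0.53  0.59  1.61 -0.    0.93  0.72]
top rim z 0.09340246819771908 ((418.9267578125, 343.4739990234375), (113.30812072753906, 96.74715423583984), 82.9615249633789)
499
side rim z 0.09062332408045334 ((430.66961669921875, 362.314208984375), (111.70204162597656, 71.66706085205078), 78.96150207519531)
102
```

```bash
python3 -m crank '[{"dp":[0.05,-0.18,-0.2],"angular":[0,0,0]},{"dp":[0,0,-0.3],"angular":[0,0,0]},{"dp":[0,0,-0.3],"angular":[0,0,0]},{"dp":[0,0,-0.2],"angular":[0,0,0]},{"dp":[0,0,-0.1],"angular":[0,0,0]},{"dp":[0,0,-0.06],"angular":[0,0,0]},{"dp":[0,0,-0.06],"angular":[0,0,0]},{"dp":[0,0,0],"angular":[0,0,0]}]';  python3 - <<'E'
from h import *
st()
for n in('top','side'):
    s=snap(n);W=pts(s);hsv=cv2.cvtColor(s['image'],cv2.COLOR_BGR2HSV);hh=hsv[...,0].astype(int)
    m=((hh<8)|(hh>172))&(hsv[...,1]>120)&(np.hypot(W[...,0]-.44,W[...,1]-.36)<.1)
    P=W[m]; zt=np.percentile(P[:,2],97); P=P[P[:,2]>zt-.008]; print(n,'rim z',zt,cv2.minAreaRect((P[:,:2]*1000).astype(np.float32)))
E
python3 -m crank '[{"dp":[0,0,-0.06],"angular":[0,0,0]},{"dp":[0,0,0],"angular":[0,0,0]}]'
```

```text
t: 7.4
tcp_pos: [0.4398, 0.3835, 0.1213]
tool_rot: [0.769, 0.639, -0.0, -0.0]
force: [0.6, 1.2, -0.6]
finger_gap: 0.069
gripper_force: 78.2
t 7.4 tcp [0.4398 0.3835 0.1213] yaw(tool y) -10.6 z [-0. -0. -1.] F [ 0.6  1.2 -0.6] T [ 0.03  0.05 -0.01] gap 0.069 gf 78.2 q [0.53 0.64 1.64 0.   0.85 0.71]
top rim z 0.05474384733325212 ((425.0412292480469, 343.8914794921875), (79.87220001220703, 84.4127426147461), 77.1279067993164)
side rim z 0.05326542419915873 ((420.01629638671875, 359.3306579589844), (110.02770233154297, 96.13286590576172), 79.54095458984375)
t: 7.7
tcp_pos: [0.4398, 0.3834, 0.1196]
tool_rot: [0.769, 0.639, 0.0, 0.0]
force: [-0.9, 0.1, -2.1]
finger_gap: 0.072
gripper_force: 78.2
```

```bash
python3 -m crank '[{"dp":[0,0,-0.05],"angular":[0,0,0]},{"dp":[0,0,-0.05],"angular":[0,0,0]},{"dp":[0,0,0],"angular":[0,0,0]}]'; python3 -m crank '[{"dp":[0,0,-0.04],"angular":[0,0,0]},{"dp":[0,0,0],"angular":[0,0,0]}]';python3 -m crank '[{"dp":[0,0,-0.03],"angular":[0,0,0]},{"dp":[0,0,0],"angular":[0,0,0]}]'
```

```text
t: 8.0
tcp_pos: [0.4399, 0.3836, 0.1166]
tool_rot: [0.769, 0.639, 0.0, -0.0]
force: [0.1, 0.5, -0.8]
finger_gap: 0.071
gripper_force: 78.5
t: 8.2
tcp_pos: [0.4398, 0.3837, 0.1164]
tool_rot: [0.769, 0.639, 0.0, -0.0]
force: [-2.2, 0.5, 4.8]
finger_gap: 0.072
gripper_force: 79.2
t: 8.4
tcp_pos: [0.4398, 0.3838, 0.1164]
tool_rot: [0.769, 0.639, 0.0, -0.0]
force: [-3.3, -0.4, 9.9]
finger_gap: 0.07
gripper_force: 79.7
```

```bash
python3 -m crank '[{"dp":[0,0,0.03],"angular":[0,0,0]},{"dp":[0,0,0],"angular":[0,0,0]}]'; python3 -m crank '[{"dp":[0,0,0],"angular":[0,0,0]},{"dp":[0,0,0],"angular":[0,0,0]},{"dp":[0,0,0],"angular":[0,0,0]},{"dp":[0,0,0],"angular":[0,0,0]},{"dp":[0,0,0],"angular":[0,0,0]}]' 0.4; python3 -m crank '[{"dp":[0,0,0.3],"angular":[0,0,0]},{"dp":[0,0,0.7],"angular":[0,0,0]},{"dp":[0,0,1],"angular":[0,0,0]},{"dp":[0,-0.6,1],"angular":[0,0,0]},{"dp":[0,-1,0.3],"angular":[0,0,0.5]},{"dp":[0,-1,0],"angular":[0,0,0.6]},{"dp":[0,-1,0],"angular":[0,0,0.6]},{"dp":[0,-1,0],"angular":[0,0,0.6]},{"dp":[0,-1,0],"angular":[0,0,0.6]},{"dp":[0,-1,0],"angular":[0,0,0.5]},{"dp":[-0.1,-0.7,0],"angular":[0,0,0]},{"dp":[-0.2,-0.3,0],"angular":[0,0,0]},{"dp":[0,0,0],"angular":[0,0,0]},{"dp":[0,0,0],"angular":[0,0,0]}]'
python3 - <<'E'
from h import *
st()
s=snap('side');cv2.imwrite('pics/s2.png',s['image'][150:450,180:500])
for n in('side','top'):
    if n=='top': s=snap(n)
    W=pts(s);hsv=cv2.cvtColor(s['image'],cv2.COLOR_BGR2HSV);hh=hsv[...,0].astype(int)
    m=((hh<8)|(hh>172))&(hsv[...,1]>120)&(np.hypot(W[...,0]-.44,W[...,1]-.36)<.1)
    P=W[m&(abs(W[...,2]-.049)<.005)]; print(n,'red rim',cv2.minAreaRect((P[:,:2]*1000).astype(np.float32)))
E
```

```text
t: 8.6
tcp_pos: [0.4398, 0.3837, 0.1164]
tool_rot: [0.769, 0.639, 0.0, -0.0]
force: [-2.2, 0.1, 6.4]
finger_gap: 0.073
gripper_force: 78.9
t: 9.1
tcp_pos: [0.4398, 0.3833, 0.1152]
tool_rot: [0.769, 0.639, -0.0, 0.0]
force: [-0.0, -0.1, 1.1]
finger_gap: 0.597
gripper_force: 0.0
t: 10.5
tcp_pos: [0.4309, 0.156, 0.2148]
tool_rot: [0.75, 0.661, 0.0, 0.0]
force: [-0.6, 0.8, -0.4]
finger_gap: 0.598
gripper_force: 0.0
t 10.5 tcp [0.4309 0.156  0.2148] yaw(tool y) -7.2 z [ 0.001  0.001 -1.   ] F [-0.6  0.8 -0.4] T [-0.   -0.03 -0.02] gap 0.598 gf 0.0 q [0.1  0.36 1.88 0.   0.91 0.23]
side red rim ((431.7439880371094, 356.9029541015625), (110.07801818847656, 72.94381713867188), 78.53192138671875)
top red rim ((435.29608154296875, 355.1239929199219), (108.24382781982422, 68.20724487304688), 79.10071563720703)
```

View pics/s2.png

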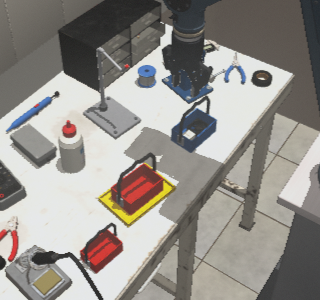

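The red bin stands flat in the yellow tray, at crop (137,190), with its rim centred within about 1 mm of the tray's centre. Next is the blue bin's handle at crop (195,120).

```bash
python3 -m crank '[{"dp":[0,-0.4,-0.3],"angular":[0,0,0]},{"dp":[0,-0.4,-0.6],"angular":[0,0,0]},{"dp":[0,0,-0.8],"angular":[0,0,0]},{"dp":[0,0,-0.8],"angular":[0,0,0]},{"dp":[0,0,-0.6],"angular":[0,0,0]},{"dp":[0,0,-0.35],"angular":[0,0,0]},{"dp":[0,0,0],"angular":[0,0,0]},{"dp":[0,0,0],"angular":[0,0,0]}]'; python3 -m crank '[{"dp":[0,0,0],"angular":[0,0,0]},{"dp":[0,0,0],"angular":[0,0,0]},{"dp":[0,0,0],"angular":[0,0,0]},{"dp":[0,0,0],"angular":[0,0,0]},{"dp":[0,0,0],"angular":[0,0,0]},{"dp":[0,0,0],"angular":[0,0,0]}]' 1 110; python3 -m crank '[{"dp":[0,0,0.2],"angular":[0,0,0]},{"dp":[0,0,0.3],"angular":[0,0,0]},{"dp":[0,0,0.3],"angular":[0,0,0]},{"dp":[0,0,0.2],"angular":[0,0,0]},{"dp":[0,0,0],"angular":[0,0,0]},{"dp":[0,0,0],"angular":[0,0,0]}]'
python3 - <<'E'
from h import *
st()
for n in('side','top'):
    s=snap(n);W=pts(s);hsv=cv2.cvtColor(s['image'],cv2.COLOR_BGR2HSV);hh=hsv[...,0].astype(int)
    if n=='side':cv2.imwrite('pics/s3.png',cv2.resize(s['image'][180:320,280:440],None,fx=4,fy=4))
    m=(abs(hh-112)<14)&(hsv[...,1]>90)&(np.hypot(W[...,0]-.43,W[...,1]-.10)<.09)
    P=W[m]; zt=np.percentile(P[:,2],97); P=P[P[:,2]>zt-.01]; print(n,'rim z',zt,'n',len(P),cv2.minAreaRect((P[:,:2]*1000).astype(np.float32)))
    A=np.c_[P[:,:2],np.ones(len(P))]; print('slope',np.linalg.lstsq(A,P[:,2],rcond=None)[0].round(3))
E
```

```text
t: 11.4
tcp_pos: [0.431, 0.1314, 0.1109]
tool_rot: [0.75, 0.661, -0.0, 0.0]
force: [0.3, -0.0, -0.2]
finger_gap: 0.598
gripper_force: 0.0
t: 12.0
tcp_pos: [0.4316, 0.1314, 0.1117]
tool_rot: [0.75, 0.661, 0.001, 0.001]
force: [-0.0, -0.2, 5.8]
finger_gap: 0.061
gripper_force: 107.8
t: 12.6
tcp_pos: [0.4308, 0.1315, 0.1411]
tool_rot: [0.75, 0.661, 0.0, 0.0]
force: [-0.7, -0.6, -2.9]
finger_gap: 0.061
gripper_force: 107.9
t 12.6 tcp [0.4308 0.1315 0.1411] yaw(tool y) -7.2 z [ 0.  0. -1.] F [-0.7 -0.6 -2.9] T [ 0.07  0.07 -0.02] gap 0.061 gf 107.9 q [0.05 0.48 1.96 0.   0.69 0.17]
side rim z 0.11929824044945028 n 3 ((420.8775329589844, 139.21063232421875), (33.453857421875, 5.477597713470459), 58.13813781738281)
slope [-2.714 -0.152  1.317]
top rim z 0.5405619650462958 n 3 ((381.82073974609375, 113.99172973632812), (0.013057351112365723, 2.5958034992218018), 9.996312141418457)
slope [-16.518  -2.563   7.139]
```

View pics/s3.png

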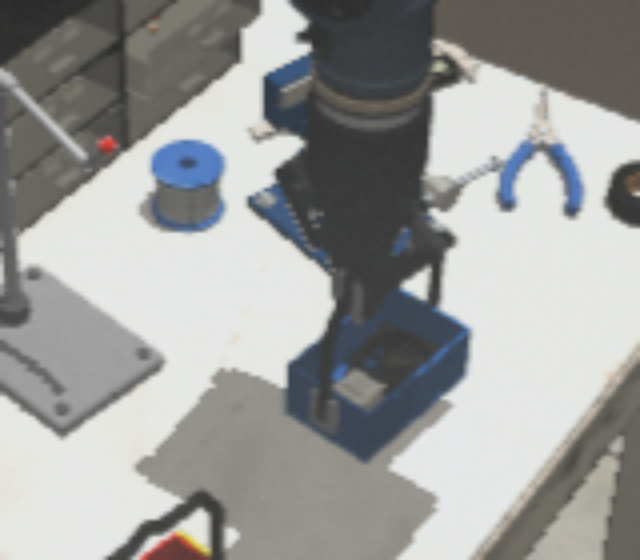

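```bash
python3 -m crank '[{"dp":[0,0,0.3],"angular":[0,0,0]},{"dp":[0.1,0.1,0.4],"angular":[0,0,-0.3]},{"dp":[0.3,0.2,0.4],"angular":[0,0,-0.3]},{"dp":[0.4,0.4,0.4],"angular":[0,0,-0.3]},{"dp":[0.5,0.45,0.4],"angular":[0,0,-0.3]},{"dp":[0.5,0.45,0.4],"angular":[0,0,-0.3]},{"dp":[0.5,0.45,0.4],"angular":[0,0,-0.3]},{"dp":[0.4,0.4,0.4],"angular":[0,0,-0.3]},{"dp":[0.3,0.3,0.3],"angular":[0,0,-0.3]},{"dp":[0.2,0.2,0.15],"angular":[0,0,-0.3]},{"dp":[0.2,0.2,0],"angular":[0,0,0]},{"dp":[0.1,0,0],"angular":[0,0,0]},{"dp":[0,0,0],"angular":[0,0,0]},{"dp":[0,0,0],"angular":[0,0,0]},{"dp":[0,0,0],"angular":[0,0,0]},{"dp":[0,0,0],"angular":[0,0,0]}]'
python3 - <<'E'
from h import *
st()
for n in('side','top'):
    s=snap(n);W=pts(s);hsv=cv2.cvtColor(s['image'],cv2.COLOR_BGR2HSV);hh=hsv[...,0].astype(int);V=s['image'].max(2)
    if n=='side':cv2.imwrite('pics/s4.png',cv2.resize(s['image'][150:300,240:400],None,fx=4,fy=4))
    b=(abs(hh-112)<14)&(hsv[...,1]>90)&(np.hypot(W[...,0]-.53,W[...,1]-.20)<.09)&(abs(W[...,2]-.180)<.008)
    P=W[b]; print(n,'rim',len(P),P[:,2].mean() if len(P) else '',cv2.minAreaRect((P[:,:2]*1000).astype(np.float32)) if len(P)>3 else '')
    A=np.c_[P[:,:2]-P[:,:2].mean(0),np.ones(len(P))]; print('slope',np.linalg.lstsq(A,P[:,2],rcond=None)[0].round(3))
    m=(np.hypot(W[...,0]-.59,W[...,1]-.19)<.06)&(W[...,2]>.212)&(W[...,2]<.25)&(hsv[...,1]>150)&((hh<8)|(hh>172)); print('ball',m.sum(),W[m].mean(0))
E
```

```text
t: 14.3
tcp_pos: [0.5355, 0.2256, 0.2472]
tool_rot: [0.766, 0.643, -0.0, -0.0]
force: [-0.4, 0.0, -3.4]
finger_gap: 0.06
gripper_force: 108.0
t 14.3 tcp [0.5355 0.2256 0.2472] yaw(tool y) -9.9 z [-0.001 -0.    -1.   ] F [-0.4  0.  -3.4] T [ 0.08  0.03 -0.04] gap 0.06 gf 108.0 q [ 0.21  0.47  1.55 -0.    1.13  0.38]
side rim 114 0.17697081430951564 ((527.76611328125, 197.59988403320312), (112.38236236572266, 71.47718048095703), 79.87538146972656)
slope [-0.018  0.017  0.177]
ball 0 [nan nan nan]
top rim 36 0.17902790672665495 ((543.6166381835938, 159.90753173828125), (85.88496398925781, 42.26107406616211), 35.94565200805664)
slope [-0.065 -0.072  0.179]
ball 0 [nan nan nan]<stdin>:9: RuntimeWarning: Mean of empty slice.
  ret = um.true_divide(
```

View pics/s4.png

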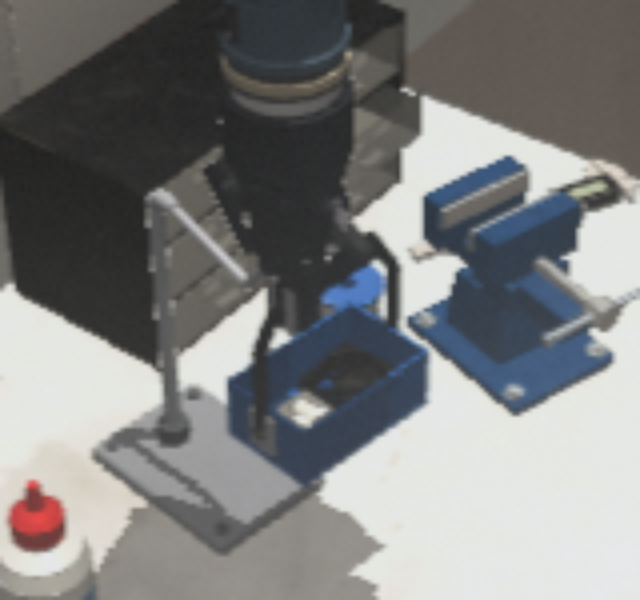

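```bash
python3 -m crank '[{"dp":[0.2,-0.03,0],"angular":[0,0,0]},{"dp":[0.3,-0.05,0],"angular":[0,0,0]},{"dp":[0.4,-0.07,0],"angular":[0,0,0]},{"dp":[0.4,-0.07,0],"angular":[0,0,0]},{"dp":[0.4,-0.07,0],"angular":[0,0,0]},{"dp":[0.4,-0.06,0],"angular":[0,0,0]},{"dp":[0.25,-0.05,0],"angular":[0,0,0]},{"dp":[0.12,0,0],"angular":[0,0,0]},{"dp":[0,0,0],"angular":[0,0,0]},{"dp":[0,0,0],"angular":[0,0,0]},{"dp":[0,0,0],"angular":[0,0,0]}]'
python3 - <<'E'
from h import *
st()
s=snap('side');W=pts(s);hsv=cv2.cvtColor(s['image'],cv2.COLOR_BGR2HSV);hh=hsv[...,0].astype(int)
b=(abs(hh-112)<14)&(hsv[...,1]>90)&(np.hypot(W[...,0]-.60,W[...,1]-.19)<.08)&(abs(W[...,2]-.178)<.008)
P=W[b]; print('rim',len(P),P[:,2].mean(),cv2.minAreaRect((P[:,:2]*1000).astype(np.float32)))
E
```

```text
t: 15.5
tcp_pos: [0.6093, 0.2141, 0.2474]
tool_rot: [0.765, 0.644, -0.0, -0.0]
force: [0.4, 0.2, -4.0]
finger_gap: 0.063
gripper_force: 108.0
t 15.5 tcp [0.6093 0.2141 0.2474] yaw(tool y) -9.9 z [-0.001 -0.    -1.   ] F [ 0.4  0.2 -4. ] T [ 0.08 -0.01 -0.12] gap 0.063 gf 108.0 q [0.17 0.56 1.38 0.   1.21 0.34]
rim 128 0.17652872046308749 ((600.3081665039062, 184.9808349609375), (115.991455078125, 74.87220001220703), 81.32341766357422)
```

Within about 1.5 mm of where the red bin hung. Now I lower it 36 mm, then creep until it touches.

```bash
python3 -m crank '[{"dp":[0,0,-0.2],"angular":[0,0,0]},{"dp":[0,0,-0.3],"angular":[0,0,0]},{"dp":[0,0,-0.3],"angular":[0,0,0]},{"dp":[0,0,-0.2],"angular":[0,0,0]},{"dp":[0,0,-0.13],"angular":[0,0,0]},{"dp":[0,0,-0.07],"angular":[0,0,0]},{"dp":[0,0,0],"angular":[0,0,0]},{"dp":[0,0,0],"angular":[0,0,0]}]'; for i in 1 ; do python3 -m crank '[{"dp":[0,0,-0.04],"angular":[0,0,0]},{"dp":[0,0,0],"angular":[0,0,0]}]'; python3 -m crank '[{"dp":[0,0,-0.04],"angular":[0,0,0]},{"dp":[0,0,0],"angular":[0,0,0]}]'; done
```

```text
t: 16.35
tcp_pos: [0.6102, 0.214, 0.2117]
tool_rot: [0.765, 0.643, 0.0, 0.0]
force: [0.8, 0.0, -3.8]
finger_gap: 0.059
gripper_force: 108.0
t: 16.55
tcp_pos: [0.61, 0.2139, 0.2104]
tool_rot: [0.765, 0.643, 0.0, 0.0]
force: [-1.1, -0.7, -3.2]
finger_gap: 0.064
gripper_force: 108.0
t: 16.75
tcp_pos: [0.6098, 0.2139, 0.2089]
tool_rot: [0.765, 0.644, -0.0, -0.0]
force: [-0.4, -0.3, -3.5]
finger_gap: 0.06
gripper_force: 108.0
```

```bash
python3 -m crank '[{"dp":[0,0,-0.04],"angular":[0,0,0]},{"dp":[0,0,0],"angular":[0,0,0]}]'; python3 -m crank '[{"dp":[0,0,-0.04],"angular":[0,0,0]},{"dp":[0,0,0],"angular":[0,0,0]},{"dp":[0,0,0],"angular":[0,0,0]}]'
```

```text
t: 16.95
tcp_pos: [0.6098, 0.2139, 0.2076]
tool_rot: [0.765, 0.644, -0.0, -0.0]
force: [-0.3, 0.2, -3.2]
finger_gap: 0.064
gripper_force: 108.0
t: 17.25
tcp_pos: [0.61, 0.2137, 0.2068]
tool_rot: [0.765, 0.644, -0.0, 0.0]
force: [0.6, -0.5, -1.8]
finger_gap: 0.064
gripper_force: 108.3
```

```bash
python3 -m crank '[{"dp":[0,0,-0.03],"angular":[0,0,0]},{"dp":[0,0,0],"angular":[0,0,0]},{"dp":[0,0,0],"angular":[0,0,0]}]'
python3 - <<'E'
from h import *
st()
s=snap('side');cv2.imwrite('pics/s5.png',cv2.resize(s['image'][150:300,240:400],None,fx=4,fy=4))
E
```

```text
t: 17.55
tcp_pos: [0.6101, 0.2136, 0.2062]
tool_rot: [0.765, 0.644, -0.0, 0.0]
force: [-1.8, -2.8, 1.7]
finger_gap: 0.059
gripper_force: 108.7
t 17.55 tcp [0.6101 0.2136 0.2062] yaw(tool y) -9.9 z [ 0.    -0.001 -1.   ] F [-1.8 -2.8  1.7] T [-0.53  0.13  0.08] gap 0.059 gf 108.7 q [ 0.16  0.6   1.42 -0.    1.12  0.34]
```

View pics/s5.png

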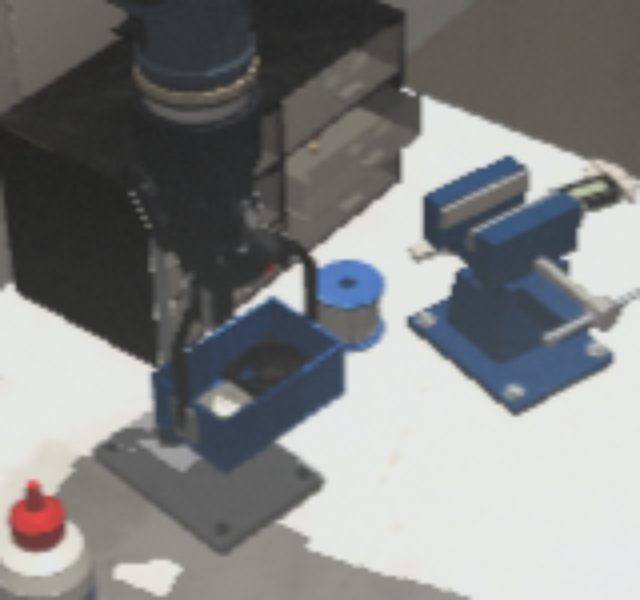

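The red ball is visible in front of the handle at (270,268), so the bin is hooked and its weight is now on the rod. I ease the grip in stages so that it settles gently.

```bash
python3 -m crank '[{"dp":[0,0,0],"angular":[0,0,0]},{"dp":[0,0,0],"angular":[0,0,0]},{"dp":[0,0,0],"angular":[0,0,0]}]' 1 50;python3 -m crank '[{"dp":[0,0,0],"angular":[0,0,0]},{"dp":[0,0,0],"angular":[0,0,0]},{"dp":[0,0,0],"angular":[0,0,0]},{"dp":[0,0,0],"angular":[0,0,0]}]' 1 20; python3 -m crank '[{"dp":[0,0,0],"angular":[0,0,0]},{"dp":[0,0,0],"angular":[0,0,0]},{"dp":[0,0,0],"angular":[0,0,0]},{"dp":[0,0,0],"angular":[0,0,0]}]' 0.88;  python3 -m crank '[{"dp":[0,0,0],"angular":[0,0,0]},{"dp":[0,0,0],"angular":[0,0,0]},{"dp":[0,0,0],"angular":[0,0,0]},{"dp":[0,0,0],"angular":[0,0,0]},{"dp":[0,0,0],"angular":[0,0,0]}]' 0.75
python3 - <<'E'
from h import *
st()
s=snap('side');W=pts(s);hsv=cv2.cvtColor(s['image'],cv2.COLOR_BGR2HSV);hh=hsv[...,0].astype(int)
b=(abs(hh-112)<14)&(hsv[...,1]>90)&(np.hypot(W[...,0]-.60,W[...,1]-.19)<.08)&(abs(W[...,2]-.140)<.01)
P=W[b]; print('rim',len(P),P[:,2].mean(),cv2.minAreaRect((P[:,:2]*1000).astype(np.float32)))
A=np.c_[P[:,:2]-P[:,:2].mean(0),np.ones(len(P))]; print('slope',np.linalg.lstsq(A,P[:,2],rcond=None)[0].round(3))
E
```

```text
t: 17.9
tcp_pos: [0.6101, 0.2137, 0.2061]
tool_rot: [0.765, 0.644, 0.0, 0.0]
force: [-1.3, -4.4, 3.3]
finger_gap: 0.064
gripper_force: 109.0
t: 18.3
tcp_pos: [0.6101, 0.2137, 0.2059]
tool_rot: [0.765, 0.644, 0.0, 0.0]
force: [-2.0, -4.8, 4.5]
finger_gap: 0.058
gripper_force: 109.1
t: 18.7
tcp_pos: [0.6098, 0.2145, 0.2053]
tool_rot: [0.765, 0.644, 0.0, -0.0]
force: [0.4, 0.4, -0.7]
finger_gap: 0.122
gripper_force: 0.0
t: 19.2
tcp_pos: [0.6099, 0.2139, 0.2057]
tool_rot: [0.765, 0.644, 0.0, -0.0]
force: [0.2, 0.3, 0.3]
finger_gap: 0.25
gripper_force: 0.0
t 19.2 tcp [0.6099 0.2139 0.2057] yaw(tool y) -9.9 z [ 0.  0. -1.] F [0.2 0.3 0.3] T [ 0.06 -0.01 -0.02] gap 0.25 gf 0.0 q [0.16 0.6  1.42 0.   1.12 0.34]
rim 104 0.13625934635708786 ((601.4569091796875, 184.58157348632812), (113.84683227539062, 73.68692779541016), 79.2886734008789)
slope [-0.018 -0.001  0.136]
```

```bash
python3 -m crank '[{"dp":[0,0,0],"angular":[0,0,0]},{"dp":[0,0,0],"angular":[0,0,0]},{"dp":[0,0,0],"angular":[0,0,0]},{"dp":[0,0,0.2],"angular":[0,0,0]},{"dp":[0,0,0.5],"angular":[0,0,0]},{"dp":[0,0,0.7],"angular":[0,0,0]},{"dp":[0,0,0.8],"angular":[0,0,0]},{"dp":[0,0,0.8],"angular":[0,0,0]},{"dp":[-0.5,0,0.5],"angular":[0,0,0]},{"dp":[-0.9,0,0],"angular":[0,0,0]},{"dp":[-1,0,0],"angular":[0,0,0]},{"dp":[-1,0,0],"angular":[0,0,0]},{"dp":[-1,0,0],"angular":[0,0,0]},{"dp":[-0.5,0,0],"angular":[0,0,0]},{"dp":[0,0,0],"angular":[0,0,0]},{"dp":[0,0,0],"angular":[0,0,0]},{"dp":[0,0,0],"angular":[0,0,0]},{"dp":[0,0,0],"angular":[0,0,0]}]' 0.45
python3 - <<'E'
from h import *
st()
for k in range(2):
    s=snap('side');W=pts(s);hsv=cv2.cvtColor(s['image'],cv2.COLOR_BGR2HSV);hh=hsv[...,0].astype(int)
    b=(abs(hh-112)<14)&(hsv[...,1]>90)&(np.hypot(W[...,0]-.60,W[...,1]-.19)<.08)&(abs(W[...,2]-.140)<.01)
    P=W[b]; print('rim',len(P),P[:,2].mean(),cv2.minAreaRect((P[:,:2]*1000).astype(np.float32)))
    A=np.c_[P[:,:2]-P[:,:2].mean(0),np.ones(len(P))]; print('slope',np.linalg.lstsq(A,P[:,2],rcond=None)[0].round(3))
    [snap('top') for _ in range(3)]
cv2.imwrite('pics/s6.png',cv2.resize(s['image'][150:400,230:470],None,fx=2.4,fy=2.4))
E
```

```text
t: 21.05
tcp_pos: [0.4641, 0.2139, 0.3107]
tool_rot: [0.766, 0.643, 0.0, 0.0]
force: [-0.2, -0.4, 0.5]
finger_gap: 0.552
gripper_force: 0.0
t 21.05 tcp [0.4641 0.2139 0.3107] yaw(tool y) -9.9 z [ 0.001  0.    -1.   ] F [-0.2 -0.4  0.5] T [ 0.04  0.02 -0.01] gap 0.552 gf 0.0 q [ 0.21  0.3   1.64 -0.    1.21  0.39]
rim 147 0.13591069315354512 ((602.2748413085938, 184.95187377929688), (114.09906768798828, 74.09744262695312), 79.73587036132812)
slope [-0.022  0.007  0.136]
rim 151 0.13606618768731826 ((602.1305541992188, 184.515869140625), (112.55117797851562, 74.26655578613281), 78.72828674316406)
slope [-0.026 -0.002  0.136]
```

View pics/s6.png

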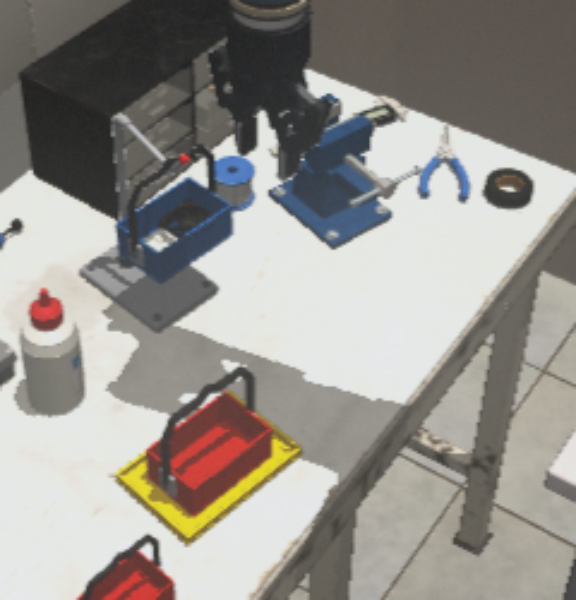

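The blue bin hangs by its handle peak at (185,160), level and still, with the fan and battery inside. The red bin is flat in the tray, and the arm is clear. I add one more second to settle, then hand in.

```bash
python3 -m crank '[{"dp":[0,0,0],"angular":[0,0,0]},{"dp":[0,0,0],"angular":[0,0,0]},{"dp":[0,0,0],"angular":[0,0,0]},{"dp":[0,0,0],"angular":[0,0,0]},{"dp":[0,0,0],"angular":[0,0,0]},{"dp":[0,0,0],"angular":[0,0,0]},{"dp":[0,0,0],"angular":[0,0,0]},{"dp":[0,0,0],"angular":[0,0,0]},{"dp":[0,0,0],"angular":[0,0,0]},{"dp":[0,0,0],"angular":[0,0,0]}]' >/dev/null; python3 -c "
from station import order
print(order.sign_off())"
```

```text
the job is handed in; nothing more can be done
None
```

The red bin sits flat in the yellow tray and the blue bin hangs still on the hook by its handle's middle, fan and battery inside; both are released, and I handed the job in at about 22 s with the bottle, spool and pliers untouched.

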